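# Gather the coffee-roasting kit back onto the brazier's pull-out tray

## Robot

A 6-joint arm with a two-finger parallel gripper is mounted at the origin on the work surface. World frame = base frame: x ahead of the robot, y to its left, z up, the work surface at z = 0. Lengths are in mm, angles in rad, forces in N, time in s.
With the tool pointing down it reaches from about 275 to 1000 mm from the base axis. Payload 8.4 kg.
Tool frame: the origin (TCP) lies on the centre line of the jaws, within the pads' length; the fingertips stand 25 mm ahead of it and the grasp point (between the pads) lies 6 mm ahead of it; z points along the fingers, y is the line along which they close (so a half turn about z gives the same grasp; the last joint's range is limited). The gripper opens to 85 mm and grips with 20 to 120 N. Pads are 22 mm wide; open, the fingers measure 114 mm over their backs; the gripper's body (76 mm by 85 mm) begins 54 mm behind the grasp point. The pads swing forward as they close: fully open they stand 13 mm farther back than shut.
Start: joints at [1.122, 0.353, 1.633, -0, 1.155, -0.002], TCP at [270.05, 563.65, 256.281] pointing down, gripper open.
Joint ranges: [-2.63, 2.63], [-0.92, 2.1], [0.06, 2.66], [-1.3, 4.44], [0, 2.69], [-3.02, 3.02]. Speed limits (rad/s): [2.22, 2.22, 2.79, 3.14, 3.14, 3.14].

## Interface

Orientations are given as [roll, pitch, yaw] about the fixed x, y, z axes, in that order (R = Rz(yaw) Ry(pitch) Rx(roll)).
In Python, from rig import r gives the robot as it stands.
- The arm moves only by the shell command python3 -m jog 'ROWS' [FORCE]. ROWS is JSON, a list of rows, each a list of 3 entries, a list of its own where there are three numbers: the turn, a rotation vector about the tool's x, y, z in rad, then the shift along the tool's x, y, z in m, then the opening, from -1 (shut) to 1 (fully open). In form: [[[rx, ry, rz], [x, y, z], gripper], ...]. A call has 1 to 12 rows; each row shifts and turns the commanded pose from where the row before left it, along the tool's axes as they then stand; what a row does not reach is not made up. A row lasts 1/10 s, in which the tool goes at most 50 mm and 8.59 degrees, less where a joint would pass 70% of its speed; a pose out of reach is approached as far as the arm can. A call with a gripper value outside its range is refused whole. The fingers move at their own pace and stop on an object; FORCE is the grip in N (left out, the last holds). Time passes only in rows, so rows that do not move let the fingers close. It gives the time, the measured TCP pose, the force, the opening and the grip force at its end, in the units of the state.
- r.sense(): the state, without advancing time (a new reading comes with each control period).
- r.grab_frame(name): name is "side" or "top" or "wrist"; returns the picture (400x640x3 uint8, red, green, blue); there is no depth.
- r.camera_params(name): a dict with "fx", "fy", "cx", "cy" (pixels), "rvec" (rotation vector, rad) and "tvec" (3), from world to camera coordinates, as OpenCV has them; the wrist camera has in their place "hand_eye" (4x4, takes a point from camera to tool coordinates, whose origin is the TCP and whose axes are the flange's). Camera axes: x right, y down, z forward; pixel columns grow to the right and rows downward; lengths in mm; the calibration is good to about 2 mm. A picture is of the moment at which its call begins: read the wrist's pose just before it. camera_params takes no time and is no camera call.
- r.sign_off(): hands the job in; it is judged then, once.
The state is a dict: "clock": time; "qpos": joint angles; "qvel": joint speeds; "joint_efforts": joint torques, N m; "eef_pos": TCP position; "tcp_rot": TCP orientation; "contact_force": force on the tool from outside, world axes, zero at the start; "wrist_torque": the same for the moment, N m; "opening": opening from 0.0 (shut) to 1.0 (fully open); "grasp_force": force on a finger pad.
Only numpy, scipy, OpenCV 4.12 (cv2) and the standard library are available. Lean on these libraries where they do the work, as an engineer would, in place of code of your own. Each camera call takes 0.05 s, during which the arm holds its last target. There are 200 camera calls.

## Task

Put the roasting kit back on the brazier's pulled-out tray: stand the wooden bean measure upright inside the ceramic roasting bowl and then cover the bowl with the wooden lid that fits it, stand the brass incense holder upright in the round ash pan, and lay the flat-bladed wooden scraper lengthwise in the tray's long tool bay. Set each thing down rather than dropping it, keep the bowl and the ash pan where they stand on the tray, and leave alone the look-alikes that belong elsewhere: the eating spoon, the candlestick and the smaller lid.

Things in the scene. Friction and masses are not known exactly. Their poses are not given: they have to be found in the camera images.
- measure: Bean measure, loose: a plain straight turned-wood cup without handle, open on top, 44 mm across and 42 mm tall, wall 4 mm, 60 g; grip it across the outside. It stands on the stone, mouth up. Origin: centre of its underside, z up.
- lid: Lid of the roasting bowl, loose: dark-wood disc 132 mm across (the larger of the two lids), 110 g. Plug underneath, 94 mm across, 5 mm deep, fits loosely in the bowl's mouth; disc above it 8 mm thick; upright round knob 26 mm across, 13 to 39 mm above the origin, to grip from above. Origin: centre of its underside, z up. Seated, its origin is 53 mm above the bowl's origin.
- incense_holder: Incense holder, loose: brass goblet 62 mm tall, 160 g, with foot 46 mm across, thin stem, and on top an open round cup with dark ash, 42 mm across from 46 to 62 mm above the underside (grip there), tapering in below that. Origin: centre of its underside, z up.
- scraper: Wooden scraper, loose, flat, 190 mm long, lying along its x axis, 50 g, balances near the origin. Handle: bar 18 mm wide, 16 mm high, x -95 to +35 mm; at the +x end a flat rectangular blade 44 mm wide, 6 mm thick, with a thin straight edge at x +95 mm. Origin: centre of its underside, z up.
- bowl: Ceramic roasting bowl, terracotta, loose (0.55 kg), standing in the tray's wide bay, in front of or behind the ash pan: round, 124 mm across, 58 mm tall, wall and base 6 mm; inside 112 mm wide at the mouth, about 88 mm at the flat floor, 6 mm above the origin. Origin: centre of its underside, z up.
- ash_pan: Round grey plastic ash pan, loose (0.2 kg), standing in the wide bay of the tray: 116 mm across, 26 mm tall, wall and floor 4 mm, inside about 100 mm wide at its floor, which is 4 mm above the origin. Origin: centre of its underside, z up.
- tray: Steel pull-out tray, fixed. Origin at bench level, mid of the pulled-out part: x -157 mm (front, low handle 30 mm out) to +157 mm (iron stand behind, 140 mm high, fire box 200 mm), y -125 to +125 mm. Floor at z 12 mm, rims and long divider (y 37 mm) to z 30 mm. Tool bay: y 39 to 121 mm, mid-line y 80 mm; wide bay: y -121 to 35 mm. Other equipment stands beyond 0.78 m or 0.55 m to the sides.
- small_lid: A smaller lid of another pot, NOT part of the kit: same wood and knob as the bowl's lid, but only 88 mm across (it would fall into the bowl). Loose; leave alone. Origin: centre of its underside, z up.
- candlestick: Brass candlestick, NOT part of the kit: wide flat foot 62 mm across, narrow 26 mm socket with a white candle stub, 83 mm tall. Loose; leave alone. Origin: centre of its underside, z up.
- spoon: Wooden eating spoon, NOT part of the kit: handle like the scraper's (18 mm wide, 16 mm high), but with a round dished bowl 48 mm across at its +x end; 190 mm long along its x axis. Loose; leave alone. Origin: centre of its underside, z up.
Not all that is in view belongs to the job. Leave any green look-alike of the bowl alone.

How it is judged (in metres and radians):
On the way, in this order (a step that is already met when the one before it is completed fails the run):
1. the bean measure stands upright inside the roasting bowl (horizontal distance between measure and bowl below 0.03 m and z of measure in the frame of bowl between 0 and 0.012 m and angle between measure's own z axis and vertical below 0.15 rad), for 0.2 s.
2. the bowl, with the measure in it, is covered with its lid (all of step 1 and horizontal distance between lid and bowl below 0.014 m and z of lid in the frame of bowl between 0.049 and 0.057 m and angle between lid's own z axis and vertical below 0.08 rad), for 0.2 s.
At the end, for the whole second after the job is handed in: Measure upright on bowl floor (30 mm of its middle); large lid flat on bowl (14 mm); incense holder upright in ash pan (35 mm); scraper flat, lengthwise (0.3 rad) in tool bay (55 mm along, 27 across its middle); bowl, pan upright and, like the look-alikes, within 30 mm of their starts; kit at rest (all of step 2 and horizontal distance between incense_holder and ash_pan below 0.035 m and z of incense_holder in the frame of ash_pan between -0.001 and 0.009 m and angle between incense_holder's own z axis and vertical below 0.15 rad and x of scraper in the frame of tray between -0.055 and 0.055 m and y of scraper in the frame of tray between 0.052 and 0.106 m and z of scraper in the frame of tray between 0.006 and 0.018 m and angle between scraper's own z axis and vertical below 0.12 rad and angle between the x axis of scraper and the x axis of tray, either way round below 0.3 rad and distance of each of bowl, ash_pan, small_lid, candlestick, spoon from where it was at the start of the episode below 0.03 m and angle between each of bowl, ash_pan's own z axis and vertical below 0.1 rad and linear speed of each of measure, lid, incense_holder, scraper, bowl, ash_pan below 0.02 m/s and angular speed of each of measure, lid, incense_holder, scraper, bowl, ash_pan below 0.2 rad/s); the robot touches nothing.
It fails at once if a look-alike (spoon, candlestick or smaller lid) is moved by more than 30 mm (distance of any of spoon, candlestick, small_lid from where it was at the start of the episode above 0.03 m).
It fails at once if the bowl or the ash pan is pushed more than 40 mm or tipped (distance of any of bowl, ash_pan from where it was at the start of the episode above 0.04 m or angle between any of bowl, ash_pan's own z axis and vertical above 0.35 rad).
It fails at once if a thing is dropped into its place (falls there faster than 0.7 m/s) ((horizontal distance between measure and bowl below 0.05 m and z of measure in the frame of bowl below 0.06 m and linear speed of measure above 0.7 m/s) or (horizontal distance between lid and bowl below 0.05 m and z of lid in the frame of bowl below 0.09 m and linear speed of lid above 0.7 m/s) or (horizontal distance between incense_holder and ash_pan below 0.05 m and z of incense_holder in the frame of ash_pan below 0.05 m and linear speed of incense_holder above 0.7 m/s) or (z of scraper in the frame of tray below 0.05 m and y of scraper in the frame of tray between 0.039 and 0.119 m and x of scraper in the frame of tray between -0.1 and 0.1 m and linear speed of scraper above 0.7 m/s)).
It also fails if it takes over 128 s, if anything falls off the work surface, if the arm or the gripper's body presses on something with over 40 N, if the wrist force passes 120 N, or if a joint passes its speed limit or range.

## Working session

There is one attempt and no reset: what is moved stays moved. The work goes in short steps, Python scripts to look and compute and a shell command to move; the robot and the scene stay as the last step left them, time stands still between calls to the robot, and variables do not carry over. Pictures are saved under pics/ and viewed, at most 16 in all, crops included, and the job is handed in when it is done.

```bash
ls; mkdir -p pics; python3 - <<'E'
from rig import r
import cv2
print(r.sense())
for n in("top","side"):
    cv2.imwrite(f"pics/{n}0.png",r.grab_frame(n)[:,:,::-1]); print(n,r.camera_params(n))
print(r.camera_params("wrist"))
E
```

```text
pics
{'clock': 0.0, 'qpos': array([ 1.12160476e+00,  3.53636428e-01,  1.63415707e+00, -6.52718900e-06,
        1.15521637e+00, -2.41325281e-03]), 'qvel': array([ 0.00035285, -0.00100385,  0.00200083, -0.00145037,  0.00061931,
        0.00190275]), 'joint_efforts': array([ 2.15641594e-03, -6.05253482e+01, -3.42069983e+01,  2.87389375e-04,
        9.24184278e-03,  6.44968145e-05]), 'eef_pos': array([269.84868134, 563.2341974 , 255.55917092]), 'tcp_rot': array([-3.14017542e+00,  2.54773985e-06,  2.69481698e+00]), 'contact_force': array([-0.56282325,  0.33292904, -0.34166058]), 'wrist_torque': array([ 0.07845954, -0.02293855, -0.02497815]), 'grasp_force': 0.0, 'opening': 0.9994298716572386}
top {'fx': 447.03437124122854, 'fy': 447.03437124122854, 'cx': 315.61203339009137, 'cy': 195.046495875375, 'rvec': array([ 2.17364775, -2.15490931,  0.06426415]), 'tvec': array([ -66.97022438,  537.19756379, 1059.18367801])}
side {'fx': 465.7238173481655, 'fy': 465.7238173481655, 'cx': 318.6008726498818, 'cy': 202.13238976623646, 'rvec': array([ 2.06876433, -0.83191682,  0.4565524 ]), 'tvec': array([-429.92637966,  233.20189544,  943.32298313])}
{'fx': 304.3896248775765, 'fy': 304.3896248775765, 'cx': 324.5884589546872, 'cy': 192.6916874391714, 'hand_eye': array([[-6.22256996e-05, -9.55991578e-01, -2.93394101e-01,
         7.50462061e+01],
       [ 9.99999702e-01, -2.85362732e-04,  7.17733203e-04,
        -3.17620368e-01],
       [-7.69870640e-04, -2.93393968e-01,  9.55991311e-01,
        -1.17980408e+02],
       [ 0.00000000e+00,  0.00000000e+00,  0.00000000e+00,
         1.00000000e+00]])}
```

View pics/top0.png

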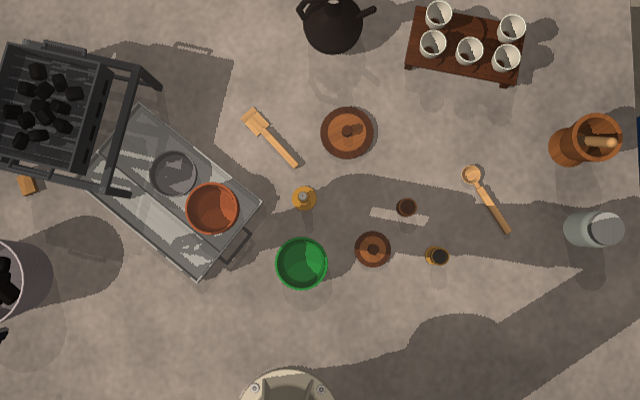

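View pics/side0.png

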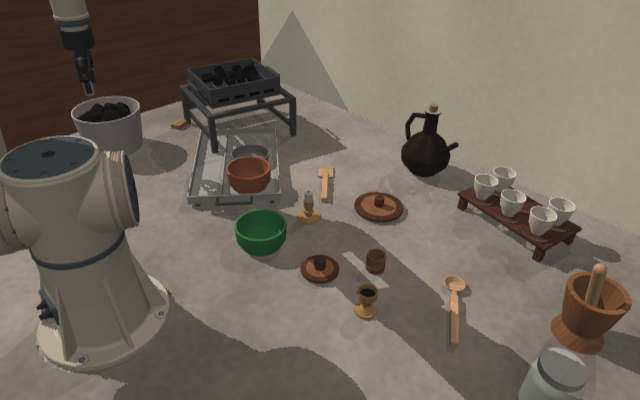

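The top view shows the scraper (270,138), large lid (347,132), measure (406,207), incense holder (437,257), bowl (212,208), pan (173,172). The look-alikes are the candlestick (303,197), small lid (372,249), spoon (487,200) and green bowl (301,263). The side view shows the same things: measure (375,261), incense holder (366,300), lid (379,206), scraper (326,183), bowl (249,173).

```bash
cat > h.py <<'E'
import numpy as np, cv2
from rig import r
from scipy.spatial.transform import Rotation as Ro
def cam(n,s=None):
    p=r.camera_params(n); K=np.array([[p['fx'],0,p['cx']],[0,p['fy'],p['cy']],[0,0,1]])
    if n=='wrist':
        s=s or r.sense(); T=np.eye(4); T[:3,:3]=Ro.from_euler('xyz',s['tcp_rot']).as_matrix(); T[:3,3]=s['eef_pos']
        M=T@p['hand_eye']; return K,M[:3,:3],M[:3,3]
    R=cv2.Rodrigues(p['rvec'])[0]; return K,R.T,-R.T@p['tvec']
def ray(c,px):
    K,R,t=c; d=R@np.linalg.inv(K)@[px[0],px[1],1.]; return t,d/np.linalg.norm(d)
def plane(c,px,z):
    t,d=ray(c,px); return t+d*(z-t[2])/d[2]
def proj(c,P):
    K,R,t=c; q=K@(R.T@(np.asarray(P,float)-t)); return q[:2]/q[2]
def tri(rays):
    A=0;b=0
    for t,d in rays:
        Q=np.eye(3)-np.outer(d,d); A=A+Q; b=b+Q@t
    X=np.linalg.solve(A,b); return X,[float(np.linalg.norm(np.cross(X-t,d))) for t,d in rays]
def mask(im,smin=60,hlo=0,hhi=30,vmin=25):
    h=cv2.cvtColor(im,cv2.COLOR_RGB2HSV); m=cv2.inRange(h,(hlo,smin,vmin),(hhi,255,255))
    return cv2.morphologyEx(m,cv2.MORPH_OPEN,np.ones((3,3),np.uint8))
def comp(m,seed):
    n,l,st,ce=cv2.connectedComponentsWithStats(m)
    ys,xs=np.nonzero(l); i=np.argmin((xs-seed[0])**2+(ys-seed[1])**2); k=l[ys[i],xs[i]]
    c=cv2.findContours((l==k).astype(np.uint8),cv2.RETR_EXTERNAL,cv2.CHAIN_APPROX_NONE)[0]
    c=max(c,key=cv2.contourArea); return c,st[k]
def shot(n,name):
    s=r.sense(); im=r.grab_frame(n); cv2.imwrite(f'pics/{name}.png',im[:,:,::-1]); return im,cam(n,s)
E
python3 - <<'E'
from h import *
top=cv2.imread('pics/top0.png')[:,:,::-1].copy(); ct=cam('top')
side=cv2.imread('pics/side0.png')[:,:,::-1].copy(); cs=cam('side')
m=mask(top,90); ms=mask(side,90)
S=dict(scraper=((270,140),(326,183),8),lid=((335,140),(379,206),13),measure=((406,200),(375,261),42),holder=((430,257),(366,300),62),bowl=((193,215),(249,173),70),small=((360,249),(320,268),13),cand=((297,200),(309,210),5),spoon=((490,210),(455,310),10),green=((301,263),(260,230),58))
for k,(a,b,z) in S.items():
    hl=(40,90) if k=='green' else (0,30)
    c,st=comp(mask(top,90,*hl),a); e=cv2.fitEllipse(c); c2,st2=comp(mask(side,90,*hl),b); e2=cv2.fitEllipse(c2)
    print(k,np.round(e[0],1),np.round(e[1],1),round(e[2]),'box',st[:4],plane(ct,e[0],z).round(),'side',st2[:4],plane(cs,e2[0],z).round())
print(cam('top')[2],cam('side')[2])
# tray corners guess
for p in [(137,105),(261,203),(198,281),(248,205)]: print(p,plane(ct,p,30).round())
v=np.hstack([cv2.resize(top[85:295,70:270],None,fx=2.8,fy=2.8,interpolation=2)])
cv2.imwrite('pics/traycrop.png',v[:,:,::-1])
E
```

```text
scraper [262.8 130.1] [16.3 86.7] 137 box [241 108  58  60] [700.  71.   8.] side [319 166  14  35] [688.  60.   8.]
lid [346.4 132.4] [51.4 52.2] 84 box [320 107  53  52] [ 694. -136.   13.] side [355 192  48  30] [ 688. -142.   13.]
measure [406.3 206.9] [17.6 20.1] 77 box [396 198  21  19] [ 510. -277.   42.] side [366 249  20  25] [ 491. -293.   42.]
holder [434.8 254.7] [17.2 20.6] 86 box [425 246  20  19] [ 399. -338.   62.] side [355 283  23  36] [ 371. -367.   62.]
bowl [211.5 208.1] [52.1 53.9] 85 box [185 182  55  53] [501. 178.  70.] side [226 156  45  37] [479. 150.  70.]
small [372.2 248.9] [34.8 35.5] 118 box [355 231  36  36] [ 410. -200.   13.] side [301 255  38  28] [ 404. -204.   13.]
cand [303.8 198. ] [24.2 24.5] 27 box [292 186  25  25] [532. -33.   5.] side [297 202  23  22] [535. -29.   5.]
spoon [482.9 193.2] [16.4 84. ] 147 box [461 165  50  69] [ 546. -468.   10.] side [444 276  21  71] [ 533. -475.   10.]
green [300.9 263.3] [52.3 52.4] 51 box [275 237  53  53] [376. -31.  58.] side [235 210  51  45] [357. -54.  58.]
[ 444.62976578  -91.87867485 1099.45394527] [-147.20506652 -740.16968071  748.03581372]
(137, 105) [757. 381.  30.]
(261, 203) [517.  69.  30.]
(198, 281) [330. 215.  30.]
(248, 205) [512. 100.  30.]
```

View pics/traycrop.png

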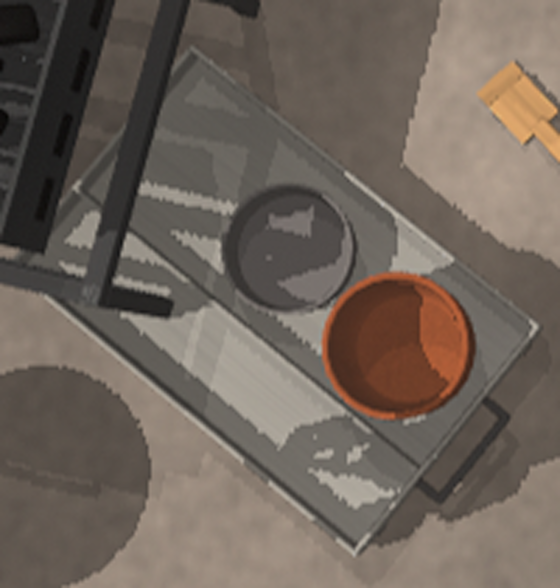

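```bash
cat >> h.py <<'E'
def go(x,y,z,yaw=None):
    s=r.sense(); R=Ro.from_euler('xyz',s['tcp_rot']).as_matrix()
    d=R.T@(np.array([x,y,z])-s['eef_pos']); print('tool shift mm',d.round(1),'len',round(np.linalg.norm(d)))
    if yaw is not None: print('tool rz (shift valid before turn)',-(yaw-s['tcp_rot'][2]))
E
python3 -m jog '[[[0,0,0],[-0.0345,-0.0215,0],1],[[0,0,0],[-0.0345,-0.0215,0],1],[[0,0,0],[-0.0345,-0.0215,0],1],[[0,0,0],[-0.0345,-0.0215,0],1],[[0,0,0],[-0.0345,-0.0215,0],1],[[0,0,0],[-0.0345,-0.0215,0],1],[[0,0,0],[-0.0345,-0.0215,0],1],[[0,0,0],[-0.0345,-0.0215,0],1],[[0,0,0],[-0.0345,-0.0215,0],1],[[0,0,0],[-0.0345,-0.0215,0],1],[[0,0,0],[0,0,0],1],[[0,0,0],[0,0,0],1]]'
python3 - <<'E'
from h import *
im,c=shot('wrist','w1')
for P in [(501,178,70),(458,314,12),(521,67,30),(330,215,30)]: print(proj(c,P).round())
E
```

```text
clock: 1.3
eef_pos: [488.4, 220.0, 256.0]
tcp_rot: [-3.141, -0.001, 2.693]
contact_force: [-0.8, -0.2, 0.2]
opening: 0.998
grasp_force: 0.0
[294. 203.]
[387. 106.]
[225. 243.]
[253.  32.]
```

View pics/w1.png

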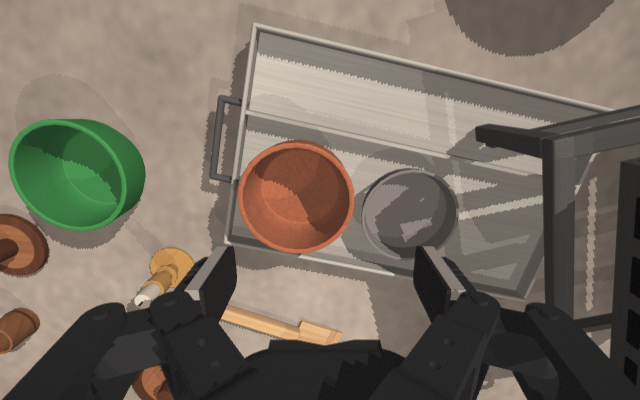

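The wrist view shows the tray: front-left corner (252,25), front-right corner (227,241), divider from (247,111), bowl at (296,196), pan at (410,212). The candlestick (170,265) and the scraper (280,322) are partly behind the jaws.

```bash
cat >> h.py <<'E'
def circ(c,cont,z):
    p=np.array([plane(c,q,z)[:2] for q in cont.reshape(-1,2)],np.float32); (x,y),rr=cv2.minEnclosingCircle(p); return np.array([x,y]),2*rr
def two(views,zs):   # views: [(cam,contour)]; height at which the circle centres agree
    best=min(zs,key=lambda z:np.linalg.norm(circ(*views[0],z)[0]-circ(*views[1],z)[0]))
    return best,[(circ(*v,best)[0].round(1),round(circ(*v,best)[1],1)) for v in views]
E
python3 - <<'E'
from h import *
im=cv2.imread('pics/w1.png')[:,:,::-1].copy(); s=r.sense(); c=cam('wrist',s)
top=cv2.imread('pics/top0.png')[:,:,::-1].copy(); ct=cam('top')
b1,_=comp(mask(im,100),(296,225)); b2,_=comp(mask(top,90),(193,215))
print('bowl',two([(c,b1),(ct,b2)],range(40,100)))
# tray lines: corners at rim z30
P={k:plane(c,p,30)[:2] for k,p in dict(FL=(252,25),FR=(227,241),DV=(247,111),BL=(610,107),BR=(528,297)).items()}
for k,v in P.items(): print(k,v.round(1))
# pan: dark gray - edges
h=cv2.cvtColor(im,cv2.COLOR_RGB2GRAY); 
x=im[150:280,350:480]; v=cv2.resize(x,None,fx=4,fy=4,interpolation=2); 
y=top[140:205,140:205]; v2=cv2.resize(y,(520,520),interpolation=2)
cv2.imwrite('pics/pan.png',np.hstack([cv2.resize(v,(400,400)),cv2.resize(v2,(400,400))])[:,:,::-1])
E
```

```text
bowl (59, [(array([500.3, 179.5]), 130.7), (array([502.2, 180.1]), 129.4)])
FL [323.6 218.1]
FR [519.3  71.1]
DV [394.4 171.5]
BL [561.9 529.8]
BR [761.5 387.3]
```

View pics/pan.png

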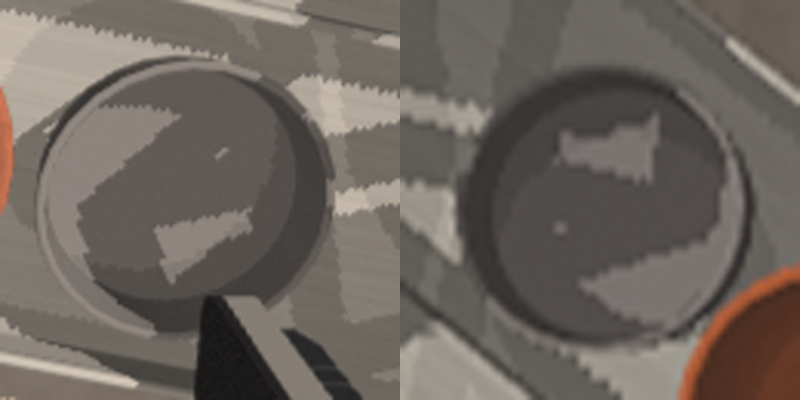

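Both crops show the pan's rim: in the left one its centre is near crop (186,196), which is wrist pixel (410.6,213.7). In the right one the centre is near (207,206), which is top pixel (173.6,173.5).

```bash
python3 - <<'E'
from h import *
c=cam('wrist'); ct=cam('top')
X,e=tri([ray(c,(410.6,213.7)),ray(ct,(173.6,173.5))]); print('pan rim',X.round(1),e)
for cc,p in((c,(410.6,213.7)),(ct,(173.6,173.5))): print(plane(cc,p,36).round(1))
print('corner FR',tri([ray(c,(227,241)),ray(ct,(261.8,201.4))]),'FL',tri([ray(c,(252,25)),ray(ct,(197.5,282.1))]))
go(505,-277,210)
E
```

```text
pan rim [589.9 290.   15.7] [1.497469696691849, 1.4974696966919188]
[581.3 289.   36. ]
[586.3 281.5  36. ]
corner FR (array([521.16282456,  67.79285708,  23.77107951]), [0.057589134052037486, 0.057589134052065796]) FL (array([325.37065576, 217.3964916 ,  29.85885747]), [1.9098270169773672, 1.9098270169773701])
tool shift mm [-230.9 -441.3   45.9] len 500
```

```bash
python3 -m jog '[[[0,0,0],[-0.021,-0.0401,0.0042],1],[[0,0,0],[-0.021,-0.0401,0.0042],1],[[0,0,0],[-0.021,-0.0401,0.0042],1],[[0,0,0],[-0.021,-0.0401,0.0042],1],[[0,0,0],[-0.021,-0.0401,0.0042],1],[[0,0,0],[-0.021,-0.0401,0.0042],1],[[0,0,0],[-0.021,-0.0401,0.0042],1],[[0,0,0],[-0.021,-0.0401,0.0042],1],[[0,0,0],[-0.021,-0.0401,0.0042],1],[[0,0,0],[-0.021,-0.0401,0.0042],1],[[0,0,0],[-0.021,-0.0401,0.0042],1],[[0,0,0],[0,0,0],1]]'
python3 - <<'E'
from h import *
im,c=shot('wrist','w2')
for P in [(510,-277,42),(399,-338,62)]: print(proj(c,P).round())
E
```

```text
clock: 2.55
eef_pos: [506.6, -280.1, 209.5]
tcp_rot: [-3.141, 0.001, 2.693]
contact_force: [-0.3, 0.4, -0.4]
opening: 0.999
grasp_force: 0.0
[329. 182.]
[207. 103.]
```

View pics/w2.png

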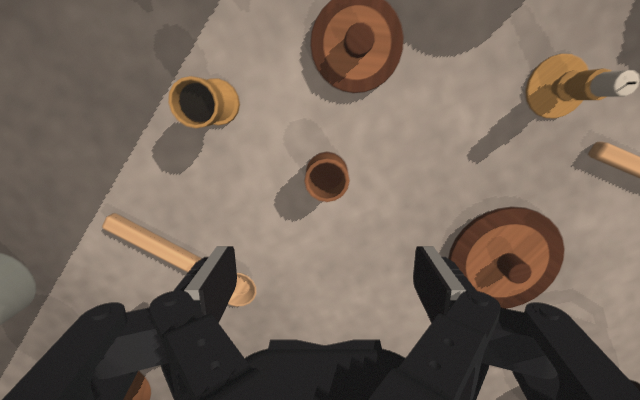

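The wrist view shows the measure's rim at (327,175), the holder's cup at (196,101), the small lid at (357,43), the large lid at (508,257) with its knob at (514,266), and the spoon at the left.

```bash
python3 - <<'E'
from h import *
im=cv2.imread('pics/w2.png')[:,:,::-1].copy(); c=cam('wrist'); ct=cam('top'); top=cv2.imread('pics/top0.png')[:,:,::-1].copy()
def dark(img,seed,vmax,box):
    x,y=seed; g=cv2.cvtColor(img,cv2.COLOR_RGB2HSV)[:,:,2]; m=np.zeros_like(g); m[y-box:y+box,x-box:x+box]=(g[y-box:y+box,x-box:x+box]<vmax)*255
    return cv2.fitEllipse(comp(m,seed)[0])
print(cv2.cvtColor(im,cv2.COLOR_RGB2HSV)[175,300:356:3,2],cv2.cvtColor(im,cv2.COLOR_RGB2HSV)[150:206:3,327,2])
print(cv2.cvtColor(top,cv2.COLOR_RGB2HSV)[207,393:422,2],cv2.cvtColor(top,cv2.COLOR_RGB2HSV)[257,422:454,2])
b,_=comp(mask(im,90),(345,190)); print('box',cv2.boundingRect(b)); b2,_=comp(mask(top,90),(406,200)); print(two([(c,b),(ct,b2)],range(20,60)))
for z in(36,42): print(z,plane(c,(327.5,175),z).round(1),plane(ct,(406.8,206.5),z).round(1))
print('holder',tri([ray(c,(196,101)),ray(ct,(438.5,257))]),plane(c,(196,101),62))
print('knob',plane(c,(514,262),39), 'lid',plane(c,(508,257),13))
E
```

```text
[114 111 128 104  57  56  58  54  53  52  55  56  54  57  57 126 154 170
 169] [155  94 106 143  96  55  56  55  54  54  55  56  56  59  70  96 120 138
 175]
[109 108 110  60  54  68 100  67  58  57  58  57  59  57  58  58  59  59
  61  60  55  55  77 105 107 106 105 109 109] [161 161 155  90 157 140 149 152  73 103  82  47  44  44  44  46  45  45
  45  45  44  45  44  43  57  61 111 138 154 153 151 150]
box (305, 152, 44, 50)
(20, [(array([ 509. , -277.4]), 52.8), (array([ 511.6, -280.2]), 49.6)])
36 [ 504.  -273.5   36. ] [ 510.9 -279.2   36. ]
42 [ 502.6 -272.9   42. ] [ 510.6 -278.1   42. ]
holder (array([ 392.85090669, -346.69666331,   53.85989295]), [1.5077803304517183, 1.5077803304518234]) [ 393.22724457 -342.58239396   62.        ]
knob [ 675.5673581  -135.13282379   39.        ] lid [ 687.54189707 -129.6879456    13.        ]
```

```bash
python3 -m jog '[[[0,0,0.149],[0,0,0],1],[[0,0,0.149],[0,0,0],1],[[0,0,0.149],[0,0,0],1],[[0,0,0.149],[0,0,0],1],[[0,0,0.149],[0,0,0],1],[[0,0,0.149],[0,0,0],1],[[0,0,0.149],[0,0,0],1],[[0,0,0.149],[0,0,0],1],[[0,0,0.149],[0,0,0],1],[[0,0,0.149],[0,0,0],1],[[0,0,0],[0,0,0],1],[[0,0,0],[0,0,0],1]]'
python3 - <<'E'
from h import *
ct,cs=cam('top'),cam('side')
print('measure top+side',tri([ray(ct,(406.8,206.5)),ray(cs,(375.5,254))]),plane(cs,(375.5,254),42))
print(r.sense()['qpos'])
im,c=shot('wrist','w3'); print(proj(c,(510,-277,42)))
b,_=comp(mask(im,90),proj(c,(510,-277,42))+[18,15]); x,y,w,h=cv2.boundingRect(b); print(x,y,w,h)
for q in((x+w/2,y+w*23/44),): print(q,plane(c,q,42))
E
```

```text
clock: 3.8
eef_pos: [506.4, -275.4, 210.1]
tcp_rot: [-3.141, -0.0, 1.211]
contact_force: [0.5, -0.7, -0.4]
opening: 1.004
grasp_force: 0.0
measure top+side (array([ 510.23413064, -277.9086943 ,   40.73412811]), [0.6048363518990288, 0.6048363518989796]) [ 508.55156575 -278.37257259   42.        ]
[-5.00829561e-01  3.26955451e-01  1.78344029e+00  3.10924523e-04
  1.03146086e+00 -1.41194900e-01]
[328.94088655 180.18423888]
306 155 44 49
(328.0, 178.0) [ 509.90780133 -274.63107519   42.        ]
```

View pics/w3.png

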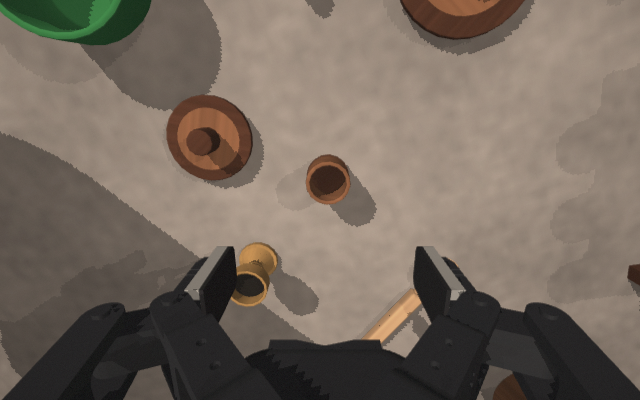

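The measure is at (328,181) in this view. The cup of the holder, at (250,286), leans down-image, so the rims' lower edges are the reference. The measure is then at (510,-277.5), in agreement with top and side.

```bash
python3 - <<'E'
from h import *
print(r.sense()['eef_pos'],r.sense()['tcp_rot'])
go(510,-277.5,37)
E
```

```text
[ 506.30368269 -275.70598561  210.14063146] [-3.14144187e+00 -2.34031535e-04  1.21032869e+00]
tool shift mm [ -0.4   4.1 173.1] len 173
```

```bash
python3 -m jog '[[[0,0,0],[0,0.002,0.035],1],[[0,0,0],[0,0.002,0.035],1],[[0,0,0],[0,0,0.035],1],[[0,0,0],[0,0,0.034],1],[[0,0,0],[0,0,0.02],1],[[0,0,0],[0,0,0.014],1],[[0,0,0],[0,0,0],1],[[0,0,0],[0,0,0],1]]' && python3 -m jog '[[[0,0,0],[0,0,0],-0.4],[[0,0,0],[0,0,0],-0.4],[[0,0,0],[0,0,0],-0.4],[[0,0,0],[0,0,0],-0.4],[[0,0,0],[0,0,0],-0.4],[[0,0,0],[0,0,0],-0.4]]' 30
```

```text
clock: 4.65
eef_pos: [510.2, -278.4, 37.6]
tcp_rot: [3.141, 0.0, 1.206]
contact_force: [0.4, 0.0, 0.1]
opening: 0.999
grasp_force: 0.0
clock: 5.25
eef_pos: [510.2, -278.6, 38.2]
tcp_rot: [3.14, 0.0, 1.205]
contact_force: [-1.7, 1.6, 6.9]
opening: 0.5
grasp_force: 30.1
```

```bash
python3 -m jog '[[[0,0,0],[0,0,-0.02],-0.4],[[0,0,0],[0,0,-0.04],-0.4],[[0,0,0],[0,0,-0.04],-0.4],[[0,0,0],[0,0,-0.03],-0.4]]' && python3 -m jog '[[[0,0,0],[0.03,-0.012,0],-0.4],[[0,0,0],[0.0385,-0.0155,0],-0.4],[[0,0,0],[0.0385,-0.0155,0],-0.4],[[0,0,0],[0.0385,-0.0155,0],-0.4],[[0,0,0],[0.0385,-0.0155,0],-0.4],[[0,0,0],[0.0385,-0.0155,0],-0.4],[[0,0,0],[0.0385,-0.0155,0],-0.4],[[0,0,0],[0.0385,-0.0155,0],-0.4],[[0,0,0],[0.0385,-0.0155,0],-0.4],[[0,0,0],[0.0385,-0.0155,0],-0.4],[[0,0,0],[0.03,-0.014,0],-0.4],[[0,0,0],[0.016,-0.005,0],-0.4]]' && python3 -m jog '[[[0,0,0],[0,0,0],-0.4],[[0,0,0],[0,0,0],-0.4],[[0,0,0],[0,0,0],-0.4]]'
python3 - <<'E'
from h import *
im,c=shot('wrist','w4')
b,_=comp(mask(im,120,0,12),proj(c,(501,178,70))+[0,-40]); print(cv2.boundingRect(b),cv2.fitEllipse(b),proj(c,(501,178,70)))
go(501.3,178.5,60)
for n in('top','side'): shot(n,n+'4')
E
```

```text
clock: 5.65
eef_pos: [510.2, -278.6, 169.8]
tcp_rot: [3.139, 0.0, 1.205]
contact_force: [0.6, 0.6, -0.4]
opening: 0.5
grasp_force: 31.0
clock: 6.85
eef_pos: [501.4, 179.6, 167.5]
tcp_rot: [3.141, -0.001, 1.207]
contact_force: [-0.3, -0.4, -1.3]
opening: 0.504
grasp_force: 31.0
clock: 7.15
eef_pos: [501.7, 176.0, 167.1]
tcp_rot: [-3.142, 0.0, 1.204]
contact_force: [-0.3, -0.7, -0.8]
opening: 0.5
grasp_force: 31.0
(238, 115, 165, 211) ((321.29107666015625, 209.36557006835938), (151.98574829101562, 211.49038696289062), 176.09878540039062) [323.02710849 201.74407098]
tool shift mm [  2.3  -1.4 107.1] len 107
```

View pics/w4.png

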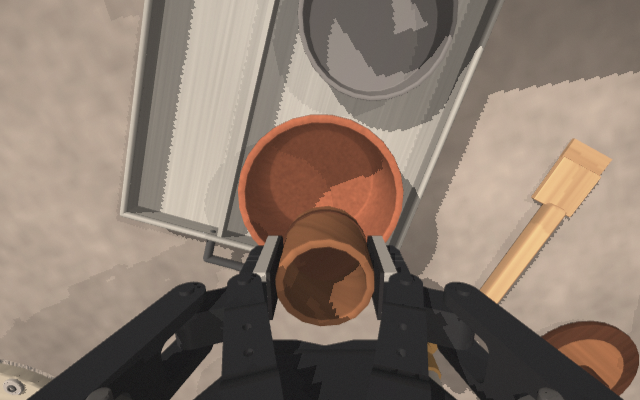

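The measure sits straight between the jaws. The bowl's rim runs from column 238 to 403 and has its far edge at row 115.

```bash
python3 - <<'E'
from h import *
from scipy.optimize import least_squares
im=cv2.imread('pics/w4.png')[:,:,::-1].copy(); c=cam('wrist'); 
b,_=comp(mask(im,120,0,12),(320,125)); p=b.reshape(-1,2); p=p[p[:,1]<195]
for z in(64,67,70,73):
    P=np.array([plane(c,q,z)[:2] for q in p]); f=least_squares(lambda v:np.hypot(*(P-v[:2]).T)-v[2],[500,180,62]).x; print(z,f.round(1))
go(501.3,178.5,60)
E
```

```text
64 [499.  179.   62.5]
67 [499.4 179.9  61.6]
70 [499.8 180.8  60.8]
73 [500.2 181.7  59.9]
tool shift mm [  2.1  -1.3 107.1] len 107
```

```bash
python3 -m jog '[[[0,0,0],[0.003,-0.002,0.03],-0.4],[[0,0,0],[0,0,0.03],-0.4],[[0,0,0],[0,0,0.025],-0.4],[[0,0,0],[0,0,0.015],-0.4],[[0,0,0],[0,0,0.006],-0.4],[[0,0,0],[0,0,0.003],-0.4],[[0,0,0],[0,0,0],-0.4],[[0,0,0],[0,0,0],-0.4]]'
```

```text
clock: 8.1
eef_pos: [501.6, 180.8, 58.9]
tcp_rot: [3.141, -0.001, 1.205]
contact_force: [-0.1, 0.4, 0.0]
opening: 0.495
grasp_force: 31.0
```

```bash
python3 -m jog '[[[0,0,0],[0,0,0.002],-0.4],[[0,0,0],[0,0,0],-0.4]]'; python3 -m jog '[[[0,0,0],[0,0,0.001],-0.4],[[0,0,0],[0,0,0],-0.4]]'
```

```text
clock: 8.3
eef_pos: [501.1, 180.8, 56.4]
tcp_rot: [3.141, -0.0, 1.205]
contact_force: [0.7, 0.1, 0.7]
opening: 0.503
grasp_force: 31.0
clock: 8.5
eef_pos: [501.2, 180.8, 56.1]
tcp_rot: [3.141, -0.0, 1.205]
contact_force: [-3.6, -2.0, 11.8]
opening: 0.495
grasp_force: 32.1
```

```bash
python3 -m jog '[[[0,0,0],[0,0,0],0.2],[[0,0,0],[0,0,0],0.25],[[0,0,0],[0,0,0],0.25],[[0,0,0],[0,0,-0.01],0.25],[[0,0,0],[0,0,-0.03],0.25],[[0,0,0],[0,0,-0.04],0.25],[[0,0,0],[0,0,-0.04],0.25],[[0,0,0],[0,0,0],0.25],[[0,0,0],[0,0,0],0.25]]'
python3 - <<'E'
from h import *
im,c=shot('wrist','w5'); top,ct=shot('top','top5')
cv2.imwrite('pics/v5.png',np.hstack([cv2.resize(im[60:360,200:480],(420,450)),cv2.resize(top[150:250,170:255],(380,450))])[:,:,::-1])
b2,_=comp(mask(top,90),(325,145)); print('lid top',cv2.fitEllipse(b2),circ(ct,b2,13))
E
```

```text
clock: 9.4
eef_pos: [501.5, 180.9, 176.4]
tcp_rot: [3.14, -0.002, 1.205]
contact_force: [-0.7, -0.6, -0.4]
opening: 0.626
grasp_force: 0.0
lid top ((346.3985900878906, 132.30015563964844), (51.1890983581543, 52.13151931762695), 85.32392120361328) (array([ 694.88806152, -136.22753906]), 131.46875)
```

View pics/v5.png

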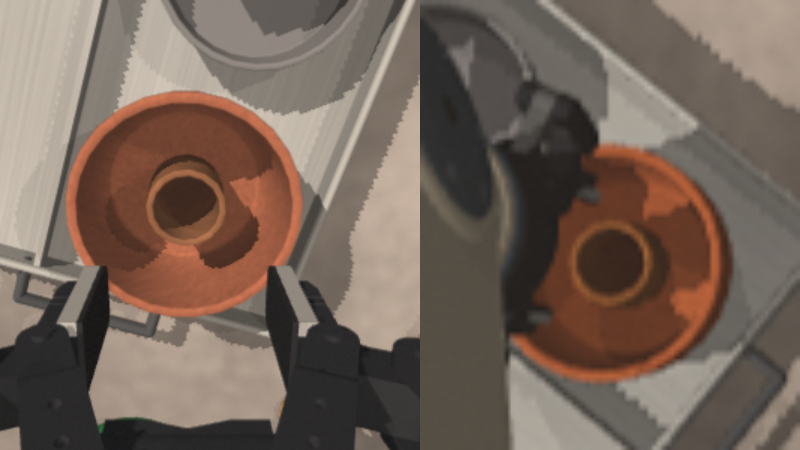

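The measure stands upright at the centre of the bowl, so the lid is next.

```bash
python3 -m jog '[[[0,0,0],[-0.0252,0.0327,-0.004],0.25],[[0,0,0],[-0.0252,0.0327,-0.004],0.25],[[0,0,0],[-0.0252,0.0327,-0.004],0.25],[[0,0,0],[-0.0252,0.0327,-0.004],0.25],[[0,0,0],[-0.0252,0.0327,-0.004],0.25],[[0,0,0],[-0.0252,0.0327,0],0.25],[[0,0,0],[-0.0252,0.0327,0],0.25],[[0,0,0],[-0.0252,0.0327,0],0.25],[[0,0,0],[-0.0252,0.0327,0],0.25],[[0,0,0],[0,0,0],0.25],[[0,0,0],[0,0,0],0.25],[[0,0,0],[0,0,0],0.25]]'
python3 - <<'E'
from h import *
from scipy.optimize import least_squares
im,c=shot('wrist','w6'); print(proj(c,(695,-136,13)),proj(c,(695,-136,39)))
cv2.imwrite('pics/v6.png',im[:,:,::-1])
E
```

```text
clock: 10.7
eef_pos: [693.4, -135.4, 193.6]
tcp_rot: [-3.139, 0.0, 1.205]
contact_force: [-0.8, 0.3, 0.5]
opening: 0.624
grasp_force: 0.0
[326.92851432 176.70889908] [327.07084169 183.49347712]
```

View pics/v6.png

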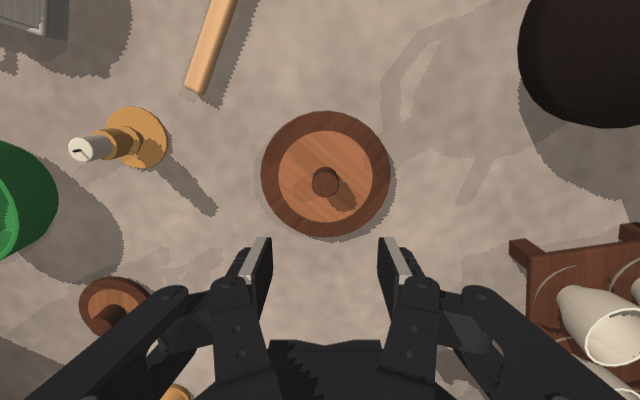

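The knob's top is at (325.5,182) and the disc's centre at (326,174), within 2 mm of the prediction.

```bash
python3 - <<'E'
from h import *
top=cv2.imread('pics/top5.png')[:,:,::-1].copy(); b2,_=comp(mask(top,90),(325,145)); e=cv2.fitEllipse(b2)[0]
c=cam('wrist'); print('lid disc',tri([ray(c,(326,174)),ray(cam('top'),e)])); go(695.2,-135.3,42)
E
python3 -m jog '[[[0,0,0],[0.001,0.0015,0.035],0.25],[[0,0,0],[0,0,0.035],0.25],[[0,0,0],[0,0,0.035],0.25],[[0,0,0],[0,0,0.025],0.25],[[0,0,0],[0,0,0.015],0.25],[[0,0,0],[0,0,0.006],0.25],[[0,0,0],[0,0,0],0.25],[[0,0,0],[0,0,0],0.25]]'
```

```text
lid disc (array([ 695.41988841, -135.69850298,    5.76936664]), [1.2516147771544792, 1.251614777154412])
tool shift mm [  0.5   1.8 152.1] len 152
clock: 11.55
eef_pos: [697.2, -136.0, 45.5]
tcp_rot: [3.14, -0.0, 1.205]
contact_force: [-0.3, 0.4, 1.1]
opening: 0.627
grasp_force: 0.0
```

```bash
python3 -m jog '[[[0,0,0],[0,-0.001,0.003],0.25],[[0,0,0],[0,0,0],0.25],[[0,0,0],[0,0,0],0.25]]';python3 -m jog '[[[0,0,0],[0,0,0],-0.9],[[0,0,0],[0,0,0],-0.9],[[0,0,0],[0,0,0],-0.9],[[0,0,0],[0,0,0],-0.9],[[0,0,0],[0,0,0],-0.9],[[0,0,0],[0,0,0],-0.9]]' 40
```

```text
clock: 11.85
eef_pos: [695.6, -135.7, 41.6]
tcp_rot: [3.141, -0.0, 1.205]
contact_force: [0.1, -1.0, -0.2]
opening: 0.624
grasp_force: 0.0
clock: 12.45
eef_pos: [695.5, -135.7, 41.4]
tcp_rot: [3.141, -0.0, 1.205]
contact_force: [-1.3, 0.2, 5.8]
opening: 0.289
grasp_force: 39.5
```

```bash
python3 -m jog '[[[0,0,0],[0,0,-0.01],-0.9],[[0,0,0],[0,0,-0.03],-0.9],[[0,0,0],[0,0,-0.04],-0.9],[[0,0,0],[0,0,-0.04],-0.9],[[0,0,0],[0,0,-0.03],-0.9]]' && python3 -m jog '[[[0,0,0],[0.0187,-0.0245,0],-0.9],[[0,0,0],[0.0187,-0.0245,0],-0.9],[[0,0,0],[0.0187,-0.0245,0],-0.9],[[0,0,0],[0.0187,-0.0245,0],-0.9],[[0,0,0],[0.0187,-0.0245,0],-0.9],[[0,0,0],[0.0187,-0.0245,0],-0.9],[[0,0,0],[0.0187,-0.0245,0],-0.9],[[0,0,0],[0.0187,-0.0245,0],-0.9],[[0,0,0],[0.0187,-0.0245,0],-0.9],[[0,0,0],[0.0187,-0.0245,0],-0.9],[[0,0,0],[0.0187,-0.0245,0],-0.9],[[0,0,0],[0.0187,-0.0245,0],-0.9]]' && python3 -m jog '[[[0,0,0],[0,0,0.02],-0.9],[[0,0,0],[0,0,0.02],-0.9],[[0,0,0],[0,0,0],-0.9],[[0,0,0],[0,0,0],-0.9],[[0,0,0],[0,0,0],-0.9]]'
python3 - <<'E'
from h import *
im,c=shot('wrist','w7'); go(500.5,179.5,108)
cv2.imwrite('pics/v7.png',im[:,:,::-1])
E
```

```text
clock: 12.95
eef_pos: [695.9, -135.7, 194.1]
tcp_rot: [3.14, -0.0, 1.205]
contact_force: [0.2, 0.8, -0.8]
opening: 0.289
grasp_force: 39.4
clock: 14.15
eef_pos: [500.3, 180.0, 191.4]
tcp_rot: [3.141, -0.0, 1.205]
contact_force: [-0.2, 0.5, -0.9]
opening: 0.291
grasp_force: 39.6
clock: 14.65
eef_pos: [501.9, 179.2, 152.1]
tcp_rot: [3.141, -0.001, 1.204]
contact_force: [0.6, 0.3, -1.3]
opening: 0.288
grasp_force: 39.6
tool shift mm [-0.2 -1.5 44.1] len 44
```

View pics/v7.png

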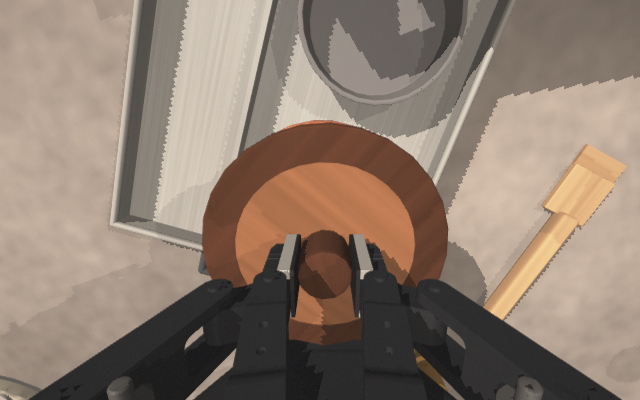

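The lid hangs level over the bowl, with its knob centred between the jaws at (326,265). I lower it now.

```bash
python3 -m jog '[[[0,0,0],[0,-0.001,0.02],-0.9],[[0,0,0],[0,0,0.015],-0.9],[[0,0,0],[0,0,0.005],-0.9],[[0,0,0],[0,0,0.002],-0.9],[[0,0,0],[0,0,0],-0.9],[[0,0,0],[0,0,0],-0.9]]';python3 -m jog '[[[0,0,0],[0,0,0.002],-0.9],[[0,0,0],[0,0,0],-0.9]]'
```

```text
clock: 15.3
eef_pos: [500.8, 179.6, 109.8]
tcp_rot: [3.141, -0.001, 1.205]
contact_force: [-0.5, -0.2, -0.2]
opening: 0.288
grasp_force: 39.6
clock: 15.5
eef_pos: [500.4, 179.5, 107.3]
tcp_rot: [3.141, -0.0, 1.205]
contact_force: [0.6, -0.2, -0.8]
opening: 0.288
grasp_force: 39.6
```

```bash
python3 -m jog '[[[0,0,0],[0,0,0.001],-0.9],[[0,0,0],[0,0,0],-0.9]]';python3 -m jog '[[[0,0,0],[0,0,0.001],-0.9],[[0,0,0],[0,0,0],-0.9]]'
```

```text
clock: 15.7
eef_pos: [500.4, 179.5, 106.7]
tcp_rot: [3.141, -0.0, 1.205]
contact_force: [-0.9, -1.3, 5.2]
opening: 0.289
grasp_force: 40.4
clock: 15.9
eef_pos: [500.5, 179.5, 106.6]
tcp_rot: [3.141, -0.0, 1.205]
contact_force: [-5.3, -1.9, 18.7]
opening: 0.289
grasp_force: 41.6
```

```bash
python3 -m jog '[[[0,0,0],[0,0,-0.001],-0.5],[[0,0,0],[0,0,0],-0.1],[[0,0,0],[0,0,0],0],[[0,0,0],[0,0,0],0],[[0,0,0],[0,0,-0.01],0],[[0,0,0],[0,0,-0.04],0.5],[[0,0,0],[0,0,-0.045],0.6]]' && python3 -m jog '[[[0,0,0],[-0.044,0.0072,0],0.6],[[0,0,0],[-0.044,0.0072,0],0.6],[[0,0,0],[-0.044,0.0072,0],0.6],[[0,0,0],[-0.044,0.0072,0],0.6],[[0,0,0],[-0.044,0.0072,0],0.6],[[0,0,0],[-0.044,0.0072,0],0.6],[[0,0,0],[-0.044,0.0072,0],0.6],[[0,0,0],[-0.044,0.0072,0],0.6],[[0,0,0],[-0.044,0.0072,0],0.6],[[0,0,0],[-0.044,0.0072,0],0.6],[[0,0,0],[-0.044,0.0072,0],0.6],[[0,0,0],[-0.044,0.0072,0],0.6]]' && python3 -m jog '[[[0,0,0],[0,0,0],0.6],[[0,0,0],[0,0,0],0.6],[[0,0,0],[0,0,0],0.6]]'
python3 - <<'E'
from h import *
im,c=shot('wrist','w8'); top,ct=shot('top','top8'); shot('side','side8')
cv2.imwrite('pics/v8.png',np.hstack([im[40:340,180:480],cv2.resize(top[100:300,90:290],(300,300)),])[:,:,::-1])
E
```

```text
clock: 16.6
eef_pos: [499.2, 179.1, 201.5]
tcp_rot: [-3.139, 0.002, 1.205]
contact_force: [2.0, 0.3, 0.3]
opening: 0.799
grasp_force: 0.0
clock: 17.8
eef_pos: [391.4, -346.4, 201.9]
tcp_rot: [3.141, 0.0, 1.205]
contact_force: [0.9, 0.6, -0.2]
opening: 0.799
grasp_force: 0.0
clock: 18.1
eef_pos: [391.9, -343.6, 201.2]
tcp_rot: [-3.141, -0.0, 1.205]
contact_force: [1.1, 0.1, 0.2]
opening: 0.799
grasp_force: 0.0
```

View pics/v8.png

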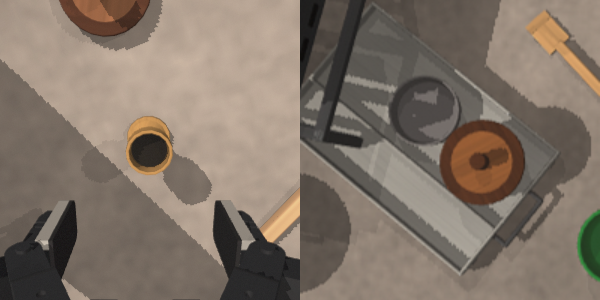

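Left, the holder's cup rim is at wrist pixel (330,191). Right, the lid covers the bowl concentrically, centred at top pixel (211,207).

```bash
python3 - <<'E'
from h import *
im=cv2.imread('pics/w8.png')[:,:,::-1].copy(); top=cv2.imread('pics/top8.png')[:,:,::-1].copy(); side=cv2.imread('pics/side8.png')[:,:,::-1].copy(); c=cam('wrist');ct=cam('top')
def rimbox(img,seed,vm):
    g=cv2.cvtColor(img,cv2.COLOR_RGB2HSV)[:,:,2]; m=((g<vm)*255).astype(np.uint8); x,y=seed; k=np.zeros_like(m); k[y-20:y+20,x-20:x+20]=m[y-20:y+20,x-20:x+20]; return cv2.fitEllipse(comp(k,seed)[0])
a=rimbox(im,(330,191),75); b=rimbox(top,(438,257),52); print(a,b)
b1,_=comp(mask(im,90),(330,170)); print(cv2.boundingRect(b1))
print('ash',tri([ray(c,a[0]),ray(ct,b[0])])); 
for z in(58,62): print(z,plane(c,a[0],z)[:2],plane(ct,b[0],z)[:2])
l,_=comp(mask(top,90),(200,215)); print('lid',circ(ct,l,77))
E
```

```text
((328.6607666015625, 190.07740783691406), (32.1937255859375, 35.71663284301758), 88.1559066772461) ((439.1553039550781, 256.06988525390625), (12.261993408203125, 13.132529258728027), 153.483154296875)
(306, 156, 47, 59)
ash (array([ 396.34712055, -344.02996166,   72.38478759]), [0.9134261985157915, 0.9134261985158306])
58 [ 394.48410861 -347.32910944] [ 396.22562428 -348.31946392]
62 [ 394.85192143 -346.20238439] [ 396.41153415 -347.33453015]
lid (array([502.06509399, 177.58889771]), 131.7900390625)
```

```bash
python3 -m jog '[[[0,0,0],[-0.0015,0.0045,0.03],0.6],[[0,0,0],[0,0,0.035],0.6],[[0,0,0],[0,0,0.035],0.6],[[0,0,0],[0,0,0.025],0.6],[[0,0,0],[0,0,0.015],0.6],[[0,0,0],[0,0,0.001],0.6],[[0,0,0],[0,0,0],0.6],[[0,0,0],[0,0,0],0.6]]' && python3 -m jog '[[[0,0,0],[0,0,0],-0.4],[[0,0,0],[0,0,0],-0.4],[[0,0,0],[0,0,0],-0.4],[[0,0,0],[0,0,0],-0.4],[[0,0,0],[0,0,0],-0.4],[[0,0,0],[0,0,0],-0.4]]' 35
```

```text
clock: 19.05
eef_pos: [396.4, -347.7, 61.1]
tcp_rot: [3.14, 0.001, 1.205]
contact_force: [-0.3, 0.5, 0.4]
opening: 0.798
grasp_force: 0.0
clock: 19.65
eef_pos: [395.9, -347.9, 61.3]
tcp_rot: [3.14, 0.001, 1.205]
contact_force: [-2.6, 1.7, 9.4]
opening: 0.464
grasp_force: 33.9
```

```bash
python3 -m jog '[[[0,0,0],[0,0,-0.02],-0.4],[[0,0,0],[0,0,-0.04],-0.4],[[0,0,0],[0,0,-0.045],-0.4],[[0,0,0],[0,0,-0.045],-0.4],[[0,0,0],[0,0,-0.03],-0.4],[[0,0,0],[0.03,-0.002,0],-0.4],[[0,0,0],[0.042,-0.003,0],-0.4],[[0,0,0],[0.042,-0.003,0],-0.4],[[0,0,0],[0.042,-0.003,0],-0.4],[[0,0,0],[0.042,-0.003,0],-0.4],[[0,0,0],[0.042,-0.003,0],-0.4],[[0,0,0],[0.042,-0.003,0],-0.4]]' && python3 -m jog '[[[0,0,0],[0.042,-0.0033,0],-0.4],[[0,0,0],[0.042,-0.0033,0],-0.4],[[0,0,0],[0.042,-0.0033,0],-0.4],[[0,0,0],[0.042,-0.0033,0],-0.4],[[0,0,0],[0.042,-0.0033,0],-0.4],[[0,0,0],[0.042,-0.0033,0],-0.4],[[0,0,0],[0.042,-0.0033,0],-0.4],[[0,0,0],[0.042,-0.0033,0],-0.4],[[0,0,0],[0.04,-0.0033,0],-0.4]]' && python3 -m jog '[[[0,0,-0.143],[0,0,0],-0.4],[[0,0,-0.143],[0,0,0],-0.4],[[0,0,-0.143],[0,0,0],-0.4],[[0,0,-0.143],[0,0,0],-0.4],[[0,0,-0.143],[0,0,0],-0.4],[[0,0,-0.143],[0,0,0],-0.4],[[0,0,-0.143],[0,0,0],-0.4],[[0,0,-0.143],[0,0,0],-0.4],[[0,0,-0.143],[0,0,0],-0.4],[[0,0,-0.143],[0,0,0],-0.4]]' && python3 -m jog '[[[0,0,-0.143],[0,0,0],-0.4],[[0,0,-0.143],[0,0,0],-0.4],[[0,0,-0.143],[0,0,0],-0.4],[[0,0,-0.143],[0,0,0],-0.4],[[0,0,-0.143],[0,0,0],-0.4],[[0,0,-0.143],[0,0,0],-0.4],[[0,0,-0.143],[0,0,0],-0.4],[[0,0,-0.143],[0,0,0],-0.4],[[0,0,-0.143],[0,0,0],-0.4],[[0,0,-0.143],[0,0,0],-0.4],[[0,0,0],[0,0,0],-0.4],[[0,0,0],[0,0,0],-0.4]]'
python3 - <<'E'
from h import *
im,c=shot('wrist','w9'); go(585,283,180); print(r.sense()['qpos'].round(2),proj(c,(585,283,38)),proj(c,(502,178,77)))
E
```

```text
clock: 20.85
eef_pos: [477.9, -75.3, 240.5]
tcp_rot: [3.141, -0.0, 1.205]
contact_force: [-0.0, 0.2, -1.8]
opening: 0.464
grasp_force: 35.7
clock: 21.75
eef_pos: [584.8, 286.5, 240.2]
tcp_rot: [3.141, -0.0, 1.205]
contact_force: [1.1, -0.4, 0.1]
opening: 0.463
grasp_force: 35.7
clock: 22.75
eef_pos: [584.5, 284.5, 240.2]
tcp_rot: [-3.141, -0.0, 2.641]
contact_force: [-0.5, 0.7, -1.7]
opening: 0.464
grasp_force: 35.7
clock: 23.95
eef_pos: [584.6, 284.6, 240.2]
tcp_rot: [3.142, -0.0, -2.223]
contact_force: [-0.2, 0.1, -1.4]
opening: 0.464
grasp_force: 35.7
tool shift mm [ 1.1 -1.3 60.1] len 60
[ 0.45  0.41  1.59 -0.    1.14 -2.04] [323.26743049 171.12992389] [325.5932586   23.42270681]
```

View pics/w9.png

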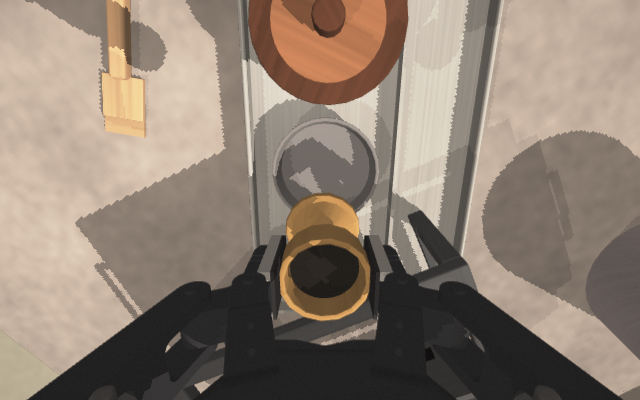

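The pan's rim spans columns 274 to 377, with its far edge at row 117 and its centre near (325.5,168). The holder hangs upright at (325,270). A stand bar juts out, ending at (415,215).

```bash
python3 - <<'E'
from h import *
c=cam('wrist');ct=cam('top')
X,e=tri([ray(c,(413,217)),ray(ct,(131.5,194))]); print('bar end',X,e)
R=np.array([[.607,.795],[-.795,.607]]); print('tray',R@(X[:2]-[518,268]), 'pan',R@([64,14]))
print('pan',[plane(c,(325.5,168),z) for z in(34,38)]); go(582.5,282,79)
E
```

```text
bar end [535.70959173 377.8776637   50.63876901] [2.26697368840539, 2.2669736884053577]
tray [98.10246482 52.61661645] pan [ 49.978 -42.382]
pan [array([581.55246085, 282.4565317 ,  34.        ]), array([581.0259074 , 281.74866944,  38.        ])]
tool shift mm [3.400e+00 1.000e-01 1.611e+02] len 161
```

```bash
python3 -m jog '[[[0,0,0],[0.0034,0,0.035],-0.4],[[0,0,0],[0,0,0.04],-0.4],[[0,0,0],[0,0,0.035],-0.4],[[0,0,0],[0,0,0.025],-0.4],[[0,0,0],[0,0,0.015],-0.4],[[0,0,0],[0,0,0.008],-0.4],[[0,0,0],[0,0,0.001],-0.4],[[0,0,0],[0,0,0],-0.4],[[0,0,0],[0,0,0],-0.4]]';python3 -m jog '[[[0,0,0],[0,0,0.002],-0.4],[[0,0,0],[0,0,0],-0.4],[[0,0,0],[0,0,0],-0.4]]'
```

```text
clock: 24.9
eef_pos: [583.5, 282.4, 82.5]
tcp_rot: [-3.141, 0.002, -2.219]
contact_force: [0.3, -0.4, -1.6]
opening: 0.462
grasp_force: 35.7
clock: 25.2
eef_pos: [582.8, 282.0, 79.4]
tcp_rot: [-3.141, 0.0, -2.218]
contact_force: [0.3, 0.0, -1.6]
opening: 0.457
grasp_force: 35.7
```

```bash
python3 -m jog '[[[0,0,0],[0,0,0.0015],-0.4],[[0,0,0],[0,0,0],-0.4],[[0,0,0],[0,0,0],-0.4]]';python3 -m jog '[[[0,0,0],[0,0,0.001],-0.4],[[0,0,0],[0,0,0],-0.4]]'
```

```text
clock: 25.5
eef_pos: [582.8, 282.0, 77.6]
tcp_rot: [-3.142, 0.0, -2.218]
contact_force: [0.1, 0.4, -1.2]
opening: 0.464
grasp_force: 35.7
clock: 25.7
eef_pos: [583.3, 282.3, 77.4]
tcp_rot: [-3.141, 0.001, -2.219]
contact_force: [-0.8, -0.5, 6.2]
opening: 0.466
grasp_force: 36.0
```

```bash
python3 -m jog '[[[0,0,0],[0,0,0],0],[[0,0,0],[0,0,0],0.3],[[0,0,0],[0,0,0],0.3],[[0,0,0],[0,0,-0.01],0.3],[[0,0,0],[0,0,-0.03],0.3],[[0,0,0],[0,0,-0.045],0.3],[[0,0,0],[0,0,-0.045],0.3],[[0,0,0],[0,0,0],0.3]]'
python3 - <<'E'
from h import *
def scr(img,c,seed,z=10):
    b,_=comp(mask(img,70,5,30,60),seed); P=np.array([plane(c,q,z)[:2] for q in b.reshape(-1,2)],np.float32); return P,cv2.minAreaRect(P)
top=cv2.imread('pics/top0.png')[:,:,::-1].copy(); ct=cam('top')
P,rc=scr(top,ct,(270,140)); print(rc)
(cx,cy),(w,h),a=rc; a=np.radians(a if w>h else a+90); print('axis',a)
u=np.array([np.cos(a),np.sin(a)]); t=(P-[cx,cy])@u; print(t.min(),t.max())
E
```

```text
clock: 26.5
eef_pos: [586.0, 283.6, 214.2]
tcp_rot: [-3.137, 0.01, -2.218]
contact_force: [1.2, -0.2, 0.5]
opening: 0.651
grasp_force: 0.0
((677.3429565429688, 50.37181854248047), (188.4893035888672, 46.061946868896484), 42.7291374206543)
axis 0.7457641345275348
-94.24464036789234 94.24466651482119
```

```bash
python3 -m jog '[[[0,0,0],[0.0218,-0.0356,0.003],0.3],[[0,0,0],[0.0218,-0.0356,0.003],0.3],[[0,0,0],[0.0218,-0.0356,0.003],0.3],[[0,0,0],[0.0218,-0.0356,0.003],0.3],[[0,0,0],[0.0218,-0.0356,0.003],0.3],[[0,0,0],[0.0218,-0.0356,0.003],0.3],[[0,0,0.089],[0,0,0],0.3],[[0,0,0.089],[0,0,0],0.3],[[0,0,0],[0,0,0],0.3],[[0,0,0],[0,0,0],0.3],[[0,0,0],[0,0,0],0.3]]'
python3 - <<'E'
from h import *
im,c=shot('wrist','w10'); top,ct=shot('top','top10')
for P in [(677.3,50.4,10),(677.3-95*.735,50.4-95*.678,10),(677.3+95*.735,50.4+95*.678,4)]: print(proj(c,P).round())
cv2.imwrite('pics/v10.png',np.hstack([im[0:400,100:560],cv2.resize(top[100:300,90:260],(340,400)),])[:,:,::-1])
E
```

```text
clock: 27.6
eef_pos: [674.0, 49.2, 188.7]
tcp_rot: [-3.142, 0.0, -2.394]
contact_force: [0.5, 0.2, -0.2]
opening: 0.651
grasp_force: 0.0
[323. 181.]
[323.  80.]
[323. 261.]
```

View pics/v10.png

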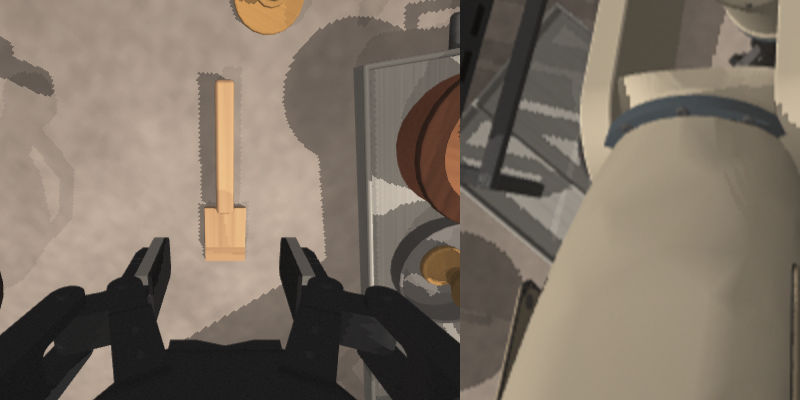

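The scraper lies straight along the tool's x axis, with its handle end at (325,80) and its blade edge at (325,261), 2 px to the right of prediction. The holder stands in the pan.

```bash
python3 - <<'E'
from h import *
c=cam('wrist'); ct=cam('top'); print('handle end',tri([ray(c,(325,80)),ray(ct,(297.5,166))])); go(676,51.8,28)
E
```

```text
handle end (array([607.91905719, -14.86315043,  17.43597149]), [2.6138381572249054, 2.613838157225028])
tool shift mm [ -3.1   0.6 160.7] len 161
```

```bash
python3 -m jog '[[[0,0,0],[-0.003,0.0006,0.035],0.3],[[0,0,0],[0,0,0.04],0.3],[[0,0,0],[0,0,0.035],0.1],[[0,0,0],[0,0,0.025],0],[[0,0,0],[0,0,0.015],0],[[0,0,0],[0,0,0.009],0],[[0,0,0],[0,0,0],0],[[0,0,0],[0,0,0],0],[[0,0,0],[0,0,0],0]]'
```

```text
clock: 28.6
eef_pos: [677.0, 51.4, 31.1]
tcp_rot: [-3.14, 0.002, -2.396]
contact_force: [-0.5, -0.9, -0.3]
opening: 0.502
grasp_force: 0.0
```

```bash
python3 -m jog '[[[0,0,0],[0,0,0.001],0],[[0,0,0],[0,0,0],0],[[0,0,0],[0,0,0],0]]'; python3 -m jog '[[[0,0,0],[0,0,0],-0.95],[[0,0,0],[0,0,0],-0.95],[[0,0,0],[0,0,0],-0.95],[[0,0,0],[0,0,0],-0.95],[[0,0,0],[0,0,0],-0.95],[[0,0,0],[0,0,0],-0.95]]' 40
```

```text
clock: 28.9
eef_pos: [676.1, 51.3, 28.9]
tcp_rot: [-3.141, 0.0, -2.396]
contact_force: [-0.2, -0.2, -0.7]
opening: 0.501
grasp_force: 0.0
clock: 29.5
eef_pos: [676.1, 51.3, 28.8]
tcp_rot: [-3.141, 0.0, -2.396]
contact_force: [0.1, -0.3, 4.6]
opening: 0.194
grasp_force: 39.6
```

```bash
python3 -m jog '[[[0,0,0],[0,0,-0.01],-0.95],[[0,0,0],[0,0,-0.03],-0.95],[[0,0,0],[0,0,-0.04],-0.95],[[0,0,0],[0,0,-0.04],-0.95],[[0,0,0],[0,0,-0.04],-0.95],[[0,0,0],[0,0,-0.01],-0.95],[[0,0,-0.06],[0,0,0],-0.95],[[0,0,-0.06],[0,0,0],-0.95],[[0,0,-0.057],[0,0,0],-0.95],[[0,0,0],[0,0,0],-0.95]]' && python3 -m jog '[[[0,0,0],[-0.0052,0.0337,0],-0.95],[[0,0,0],[-0.0052,0.0337,0],-0.95],[[0,0,0],[-0.0052,0.0337,0],-0.95],[[0,0,0],[-0.0052,0.0337,0],-0.95],[[0,0,0],[-0.0052,0.0337,0],-0.95],[[0,0,0],[-0.0052,0.0337,0],-0.95],[[0,0,0],[-0.0052,0.0337,0],-0.95],[[0,0,0],[-0.0052,0.0337,0],-0.95],[[0,0,0],[-0.0052,0.0337,0],-0.95],[[0,0,0],[-0.0052,0.0337,0],-0.95],[[0,0,0],[0,0,0],-0.95],[[0,0,0],[0,0,0],-0.95]]'
python3 - <<'E'
from h import *
im,c=shot('wrist','w11'); go(439,296.5,60); shot('side','side11')
E
```

```text
clock: 30.5
eef_pos: [675.4, 51.2, 198.1]
tcp_rot: [3.141, -0.001, -2.219]
contact_force: [0.5, 0.3, -0.9]
opening: 0.198
grasp_force: 39.1
clock: 31.7
eef_pos: [438.3, 296.6, 198.5]
tcp_rot: [-3.141, -0.0, -2.219]
contact_force: [0.3, -0.4, -0.9]
opening: 0.198
grasp_force: 39.3
tool shift mm [-4.000e-01  1.000e-01  1.385e+02] len 138
```

View pics/w11.png

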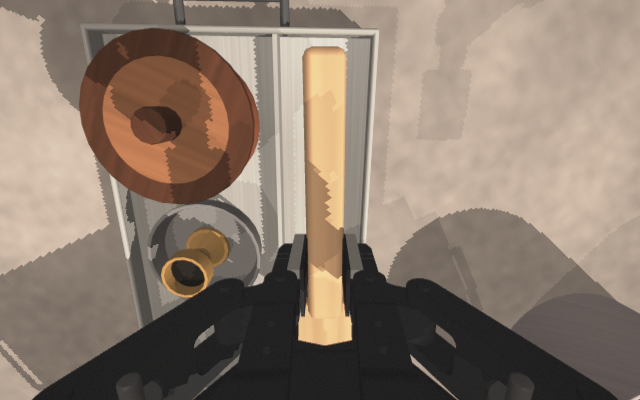

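The scraper hangs level and parallel to the bay, between the divider (column 278) and the rim (370). The lid is seated and the holder stands in the pan. I lower it now.

```bash
python3 -m jog '[[[0,0,0],[0,0,0.03],-0.95],[[0,0,0],[0,0,0.04],-0.95],[[0,0,0],[0,0,0.035],-0.95],[[0,0,0],[0,0,0.025],-0.95],[[0,0,0],[0,0,0.015],-0.95],[[0,0,0],[0,0,0.008],-0.95],[[0,0,0],[0,0,0.001],-0.95],[[0,0,0],[0,0,0],-0.95],[[0,0,0],[0,0,0],-0.95]]';python3 -m jog '[[[0,0,0],[0,0,0.001],-0.95],[[0,0,0],[0,0,0],-0.95],[[0,0,0],[0,0,0],-0.95]]'
```

```text
clock: 32.7
eef_pos: [439.5, 296.6, 45.5]
tcp_rot: [-3.141, 0.002, -2.22]
contact_force: [-0.6, 0.7, -1.9]
opening: 0.198
grasp_force: 39.3
clock: 33.0
eef_pos: [438.9, 296.5, 43.9]
tcp_rot: [-3.141, 0.001, -2.219]
contact_force: [0.2, 0.3, -0.6]
opening: 0.193
grasp_force: 39.3
```

```bash
python3 -m jog '[[[0,0,0],[0,0,0.002],-0.95],[[0,0,0],[0,0,0],-0.95],[[0,0,0],[0,0,0],-0.95]]';python3 -m jog '[[[0,0,0],[0,0,0.001],-0.95],[[0,0,0],[0,0,0],-0.95]]'
```

```text
clock: 33.3
eef_pos: [438.7, 296.3, 41.5]
tcp_rot: [3.142, -0.0, -2.219]
contact_force: [-0.8, 0.4, -1.0]
opening: 0.197
grasp_force: 39.3
clock: 33.5
eef_pos: [438.8, 296.3, 40.8]
tcp_rot: [-3.142, 0.0, -2.219]
contact_force: [-0.2, 0.4, 4.2]
opening: 0.198
grasp_force: 39.7
```

Contact at the expected height. I release it, retreat clear of the top view, and take a last look.

```bash
python3 -m jog '[[[0,0,0],[0,0,0],-0.6],[[0,0,0],[0,0,0],-0.3],[[0,0,0],[0,0,0],-0.3],[[0,0,0],[0,0,-0.01],-0.3],[[0,0,0],[0,0,-0.03],-0.3],[[0,0,0],[0,0,-0.045],-0.3],[[0,0,0],[0,0,-0.045],-0.3],[[0,0,0],[0,0,-0.045],-0.3]]' && python3 -m jog '[[[0,0,0],[0.01,0.04,0],-0.3],[[0,0,0],[0.01,0.04,0],-0.3],[[0,0,0],[0,0.04,0],-0.3],[[0,0,0],[0,0.04,0],-0.3],[[0,0,0],[-0.02,0.03,0],-0.3],[[0,0,0],[-0.02,0.03,0],-0.3],[[0,0,0],[0,0,0],-0.3],[[0,0,0],[0,0,0],-0.3]]'
python3 - <<'E'
from h import *
top,ct=shot('top','top12'); side,cs=shot('side','side12')
cv2.imwrite('pics/v12.png',np.hstack([cv2.resize(top[80:300,70:300],(418,400)),cv2.resize(side[100:280,170:350],(380,400))])[:,:,::-1])
l,_=comp(mask(top,90),(200,215)); print('lid',circ(ct,l,77))
old=cv2.imread('pics/top0.png')[:,:,::-1].copy()
for n,s in dict(small=(360,249),cand=(297,200),spoon=(490,210)).items(): print(n,cv2.boundingRect(comp(mask(old,90),s)[0]),cv2.boundingRect(comp(mask(top,90),s)[0]))
E
```

```text
clock: 34.3
eef_pos: [438.4, 296.1, 218.0]
tcp_rot: [-3.142, 0.0, -2.219]
contact_force: [0.8, 1.1, 0.5]
opening: 0.352
grasp_force: 0.0
clock: 35.1
eef_pos: [275.0, 445.3, 215.8]
tcp_rot: [-3.141, -0.0, -2.218]
contact_force: [0.4, -0.0, -0.2]
opening: 0.353
grasp_force: 0.0
lid (array([502.06509399, 177.58889771]), 131.7900390625)
small (355, 231, 36, 36) (355, 231, 36, 36)
cand (292, 186, 25, 25) (292, 186, 25, 25)
spoon (461, 165, 50, 69) (461, 165, 50, 69)
```

View pics/v12.png

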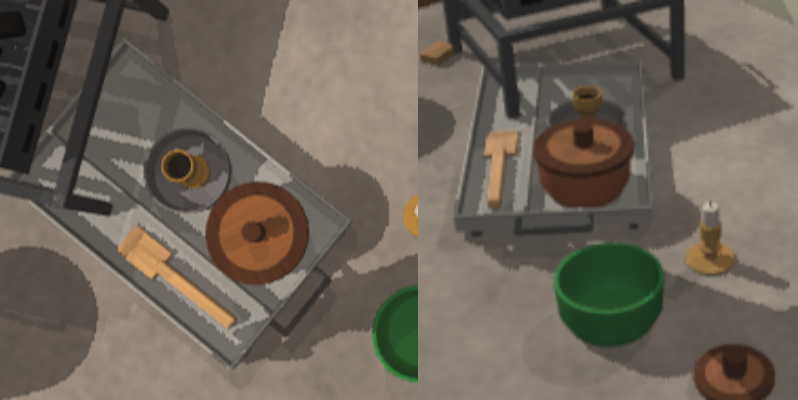

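Both views show the lid flat on the bowl, the holder upright in the pan, and the scraper flat and lengthwise in the tool bay. The look-alikes have not moved, so I hand the job in.

```bash
python3 -c "
from rig import r
print(r.sign_off())"
```

```text
the job is handed in; nothing more can be done
None
```

The roasting kit is back on the tray and the job is handed in after about 35 s of robot time; the last pictures show every piece in place and the look-alikes unmoved, but sign-off returned no verdict.

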